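Load the inspection stage and hold the sprung camera boom at its mark

TASK

While the inspection stand's camera boom is still parked, lay the lamp's heat-spreader disc flat and centred on the stand's round stage and then the smaller LED disc centred on top of it. Then take the grip of the camera head so that its lock button is squeezed in, draw the boom out until the full-width line of its scale is level with the mouth of the sleeve, and finish while still holding it there (it springs back if let go), with the stack as you laid it. Leave the other things on the bench where they are.

Things in the scene. Friction and masses are not known exactly. Their poses are not given: they have to be found in the camera images.
- stand: Fixed inspection stand. Grey base plate 170 wide, 12 thick, x -90 to 335 mm; blue column; level white sleeve (38 wide, 30 high) at height 210 mm, x -149 to 60 mm (its mouth), out of which the boom slides. Origin: on the bench under the column's axis. x: the way the boom extends; y: across it (lock button on the +y side); z up.
- stage_top (a point): Centre of the top face of the stand's round black stage, a light ring round its top (90 mm across, top 32 mm above the bench, 266 mm along the stand's x). Axes as the stand's. With the boom parked the camera barrel's axis is 130 mm from here, towards the column; at the mark it is right above.
- spreader_center (a point): Heat-spreader disc: plain aluminium, 60 mm across, 12 mm thick, fine grooves round the rim, about 90 g, loose on the bench to the right of the stand; the larger of the two discs. The point is its centre, half-way up; z is its axis.
- led_center (a point): LED disc: flat, white, 50 mm across, 9 mm thick, eight small LEDs in a ring on top, about 40 g, loose on the bench to the right of the stand. The point is its centre, half-way up; z is its axis (LED side up).
- grip (a point): Centre of the boom's black grip block (34 mm along x, 36 mm high, 210 mm above the bench), taken from above with a finger on each flank, closing along y. Fixed rubber flank at y = -16 mm; opposite it the lock button's face (26 mm long, 24 mm high) at y = +22 mm, +16 mm when squeezed in: 38 mm wide at rest, 32 mm squeezed. Parked at x = 89 mm of the stand. Axes as the stand's.
- boom (a joint): Extension of the boom (m): 0 parked and latched, 0.155 end stop; at 0.130 the full-width line is level with the sleeve's mouth. It leaves its latch only while the lock button is squeezed in. A spring pulls it back with 3.5 to 4.5 N; let go, it slides home and latches itself.
- lock_button (a joint): How far the lock button is squeezed in (m): 0 out, 0.006 fully in. It frees the latch beyond about 0.004; fully in takes about 4 N. Once the boom is off its latch the button has no more effect.
- scale_line (a point): The full-width black line (2 mm) right across the top of the boom's 14 mm wide aluminium bar; the other lines of the scale (every 10 mm) are shorter. Parked, it is hidden in the sleeve, 130 mm behind the mouth.
- sleeve_mouth (a point): Middle of the upper edge of the sleeve's open end (a black reading edge), where the scale is read. Axes as the stand's.
- cleaner_tin: Bystander: round tip-cleaner tin, 58 mm across, 27 mm high, with brass curls. Origin under its centre.
- flux_brush: Bystander: a small brush lying on the bench. Origin under its middle.
- tweezers: Bystander: steel tweezers 115 mm long, 5 mm high, lying on the bench. Origin under the middle.
- flux_bottle: Bystander: small amber bottle, 40 mm across, 75 mm high. Origin under its centre.
- barrel (a point): Camera barrel on the boom's end: upright, white, 44 mm across, from 85 mm below to 33 mm above the boom's axis, 47 mm further along x than the centre of the grip block. The point is on its axis, 210 mm above the bench.

How it is judged:
On the way, in this order (a step that is already met when the one before it is completed fails the run):
1. the heat-spreader disc lies flat and centred on the stage, let go, with the boom parked (horizontal distance between spreader_center and stage_top below 0.005 m and z of spreader_center in the frame of stage_top between 0.004 and 0.008 m and angle between spreader_center's own z axis and vertical below 0.08 rad and contact force between the fingers and spreader below 0.1 N and value of joint boom below 0.01 m), for 0.2 s.
2. the LED disc lies flat and centred on the spreader, let go, with the boom parked (horizontal distance between spreader_center and stage_top below 0.005 m and z of spreader_center in the frame of stage_top between 0.004 and 0.008 m and angle between each of spreader_center, led_center's own z axis and vertical below 0.08 rad and horizontal distance between led_center and spreader_center below 0.005 m and z of led_center in the frame of stage_top between 0.0145 and 0.0185 m and contact force between the fingers and led_disc below 0.1 N and value of joint boom below 0.01 m), for 0.2 s.
3. the lock button is squeezed in while the boom is still parked (value of joint lock_button above 0.004 m and value of joint boom below 0.01 m and contact force between the fingers and boom above 1 N), for 0.02 s.
At the end, for the whole second after the job is handed in: Boom still, held by the fingers on the grip (over 2 N), its full-width line within 4 mm of the sleeve's mouth (joint 0.126 to 0.134); spreader flat on the stage, LED disc flat on the spreader, each within 5 mm of centre, at rest, untouched by the camera head (value of joint boom between 0.126 and 0.134 m and velocity of joint boom between -0.004 and 0.004 m/s and contact force between the fingers and boom above 2 N and horizontal distance between spreader_center and stage_top below 0.005 m and z of spreader_center in the frame of stage_top between 0.004 and 0.008 m and angle between each of spreader_center, led_center's own z axis and vertical below 0.08 rad and horizontal distance between led_center and spreader_center below 0.005 m and z of led_center in the frame of stage_top between 0.0145 and 0.0185 m and linear speed of each of spreader, led_disc below 0.01 m/s and contact force between boom and spreader below 0.1 N and contact force between boom and led_disc below 0.1 N); the arm keeps its last pose, push and grip.
It fails at once if another thing on the bench is moved by more than 20 mm (distance of any of cleaner_tin, flux_brush, tweezers, solder_reel, flux_bottle, parts_bin, multimeter, screwdriver from where it was at the start of the episode above 0.02 m).
It also fails if it takes over 64 s, if anything falls off the work surface, if the arm or the gripper's body presses on something with over 40 N, if the wrist force passes 120 N, or if a joint passes its speed limit or range.

ROBOT

A 6-joint arm with a two-finger parallel gripper is mounted at the origin on the work surface. World frame = base frame: x ahead of the robot, y to its left, z up, the work surface at z = 0. Lengths are in m, angles in rad, forces in N, time in s.
With the tool pointing down it reaches from about 0.375 to 0.925 m from the base axis. Payload 5.7 kg.
Tool frame: the origin (TCP) lies at the very end of the fingers, on their centre line; the grasp point (between the pads) lies 19 mm behind it; z points along the fingers, y is the direction in which the jaws open and shut (so a half turn about z gives the same grasp; the last joint's range is limited). The gripper opens to 88 mm and grips with 3 to 60 N. Pads are 20 mm wide; open, the fingers measure 115 mm over their backs; the gripper's body (75 mm by 178 mm) begins 61 mm behind the grasp point.
Start: joints at [-1.251, 0.359, 1.51, -0, 1.272, -0.115], TCP at [0.253, -0.544, 0.223] pointing down, gripper open.
Joint ranges: [-2.97, 2.97], [-1.01, 2.36], [0.21, 2.38], [-0.96, 4.11], [0.2, 2.71], [-2.98, 2.98]. Speed limits (rad/s): [2.39, 2.39, 3.14, 3.14, 3.14, 3.14].

INTERFACE

Orientations are given as a unit quaternion [w, x, y, z].
In Python, from workcell import read_state, get_image, job_done gives the robot as it stands.
- The arm moves only by the shell command python3 -m creep 'ROWS'. ROWS is JSON, a list of rows, each an object with "linear": the shift along the tool's x, y, z in cm, a list of three; "delta_rot": the turn, a rotation vector about the tool's x, y, z in degrees, a list of three; "grip": the finger opening in cm, from 0 to 8.78. In form: [{"linear": [dx, dy, dz], "delta_rot": [rx, ry, rz], "grip": grip}, ...]. A call has 1 to 8 rows; each row is the pose to reach, as a shift and turn from the pose commanded when the call began, along the tool's axes at that moment; what a row does not reach only later rows make up. A row lasts 1/12 s, in which the tool goes at most 41.7 mm and 7.16 degrees, less where a joint would pass 70% of its speed; a pose out of reach is approached as far as the arm can. A call with a gripper value outside its range is refused whole. The fingers move at their own pace and stop on an object; the grip force is fixed at half the most. Time passes only in rows, so rows that repeat a pose let the fingers close. It gives the time, the measured TCP pose, the force and the opening at its end, in the units of the state.
- read_state(): the state, without advancing time (a new reading comes with each control period).
- get_image(name): name is "side" or "top" or "wrist"; returns a dict with "pixels" (400x640x3 uint8, red, green, blue), "depth" (400x640 float32, m along the optical axis (not along the pixel's ray), 0 where there is no reading), "fx", "fy", "cx", "cy" (pixels), "origin" and "rotation" of the camera in the world. Camera axes: x right, y down, z forward; pixel columns grow to the right and rows downward; lengths in m; the calibration is good to about 2 mm. A picture is of the moment at which its call begins.
- job_done(): hands the job in, once; it reports no verdict.
The state is a dict: "time_s": time; "qpos": joint angles; "joint_vel": joint speeds; "joint_efforts": joint torques, N m; "tool_pos": TCP position; "orientation": TCP orientation; "wrist_force": force on the tool from outside, world axes, zero at the start; "ft_torque": the same for the moment, N m; "finger_gap": finger opening in m.
Only numpy, scipy, OpenCV 4.12 (cv2) and the standard library are available. Lean on these libraries where they do the work, as an engineer would, in place of code of your own. Each camera call takes 0.05 s, during which the arm holds its last target.

## Working session

There is one attempt and no reset: what is moved stays moved. The work goes in short steps, Python scripts to look and compute and a shell command to move; the robot and the scene stay as the last step left them, time stands still between calls to the robot, and variables do not carry over. Pictures are saved under pics/ and viewed, and the job is handed in when it is done.

```bash
ls; mkdir -p pics
python3 - <<'E'
from workcell import read_state,get_image
import cv2,pickle
s=read_state();print(s)
for n in ["side","top","wrist"]:
    im=get_image(n);pickle.dump(im,open(f"pics/{n}0.pkl","wb"))
    cv2.imwrite(f"pics/{n}0.png",im["pixels"][:,:,::-1])
    print(n,im["fx"],im["cx"],im["cy"],im["origin"],im["rotation"])
E
```

```text
pics
{'time_s': 0.0, 'qpos': array([-1.25109322e+00,  3.59508801e-01,  1.51141426e+00, -1.36927304e-05,
        1.27251306e+00, -1.15098854e-01]), 'joint_vel': array([ 5.34688290e-05,  8.76588735e-04, -9.22695724e-04, -5.08255319e-04,
        9.46236892e-04, -1.38148789e-03]), 'joint_efforts': array([-1.47430845e-03, -5.15379846e+01, -2.70723867e+01,  6.68540038e-02,
        3.45131045e-02, -1.45333674e-04]), 'tool_pos': array([ 0.25250951, -0.54351841,  0.22181426]), 'orientation': array([-9.16245635e-04,  9.76460486e-01,  2.15694391e-01, -1.00638823e-04]), 'wrist_force': array([-0.09125917,  0.63369728,  0.57926642]), 'ft_torque': array([ 0.04260597,  0.02013714, -0.00010284]), 'finger_gap': 0.08714033331912165}
side 376.91248840054897 318.83256617726437 201.67427401935828 [0.24916467 0.75761372 0.91443231] [ 0.08278435 -0.16836519  0.8968176  -0.40064711]
top 450.37081492372585 322.9144559824901 202.34910864283063 [ 0.43087571 -0.02636204  1.41328596] [-0.03867237  0.71481901 -0.69685957  0.04387455]
wrist 305.31152886590036 319.1135335661938 203.3615235549885 [ 0.31453353 -0.51522748  0.38321676] [ 0.10580117  0.8363466  -0.5334719  -0.06883462]
```

View pics/top0.png

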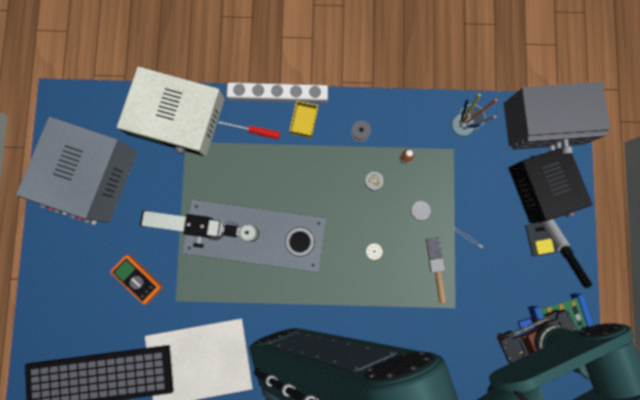

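View pics/side0.png

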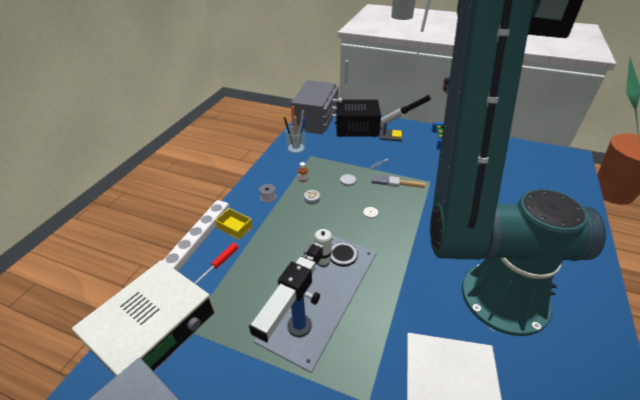

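View pics/wrist0.png

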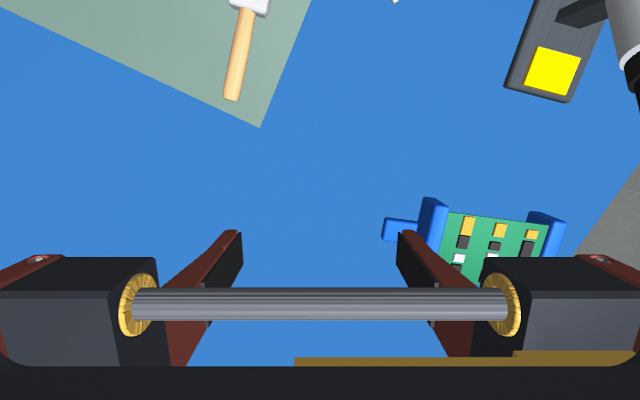

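The top view shows the stand with its stage at about px (300,242), the white LED disc at (374,252), the spreader at (421,210), the tin at (374,181), the brush at (437,270) and the tweezers at (468,238). Next I'll measure these.

```bash
cat > h.py <<'E'
import numpy as np,cv2,pickle
from scipy.spatial.transform import Rotation as R
def rot(im):
    q=np.asarray(im["rotation"],float)
    return q if q.shape==(3,3) else R.from_quat([q[1],q[2],q[3],q[0]]).as_matrix()
def ray(im,u,v,z):
    d=rot(im)@np.array([(u-im["cx"])/im["fx"],(v-im["cy"])/im["fy"],1]);o=np.asarray(im["origin"])
    return o+d*(z-o[2])/d[2]
def proj(im,p):
    c=rot(im).T@(np.asarray(p)-im["origin"]);return c[0]/c[2]*im["fx"]+im["cx"],c[1]/c[2]*im["fy"]+im["cy"]
def grab(n,f):
    from workcell import get_image
    im=get_image(n);pickle.dump(im,open(f"pics/{f}.pkl","wb"));cv2.imwrite(f"pics/{f}.png",im["pixels"][:,:,::-1]);return im
def load(f): return pickle.load(open(f"pics/{f}.pkl","rb"))
def blob(im,seed,pred,rad=40):
    """contour ellipse of mask component nearest to seed"""
    m=pred(im["pixels"].astype(int)).astype(np.uint8)
    y,x=np.mgrid[:400,:640];m[(x-seed[0])**2+(y-seed[1])**2>rad**2]=0
    n,l,st,c=cv2.connectedComponentsWithStats(m)
    k=1+np.argmax(st[1:,4]);return c[k],st[k]
E
python3 - <<'E'
from h import *
t=load("top0");s=load("side0")
for n,im,L in [("top",t,[("spr",421,210,.012),("led",374,252,.009),("stage",300,242,.032)]),("side",s,[("spr",348,180,.012),("led",370,212,.009),("stage",344,254,.032)])]:
    for nm,u,v,z in L:
        print(n,nm,im["pixels"][v,u],im["depth"][v,u],ray(im,u,v,z))
for f in("top0","side0"):
    p=load(f)["pixels"][:,:,::-1]
    c=p[170:285,270:490] if f=="top0" else p[160:270,280:440]
    c=cv2.resize(c,None,fx=3.6,fy=3.6,interpolation=cv2.INTER_CUBIC);cv2.imwrite(f"pics/{f}c.png",c);print(c.shape)
E
```

```text
top spr [169 171 176] 1.4087362 [ 0.57927616 -0.3424108   0.012     ]
top led [178 179 179] 1.3943657 [ 0.44483834 -0.19696487  0.009     ]
top stage [31 31 33] 1.3760283 [0.46932437 0.03243354 0.032     ]
side spr [204 207 213] 1.4439745 [ 0.57489682 -0.33539167  0.012     ]
side led [200 201 203] 1.3150471 [ 0.44767633 -0.1954134   0.009     ]
side stage [50 49 51] 1.1418846 [0.46536989 0.03664327 0.032     ]
(414, 792, 3)
(396, 576, 3)
```

View pics/top0c.png

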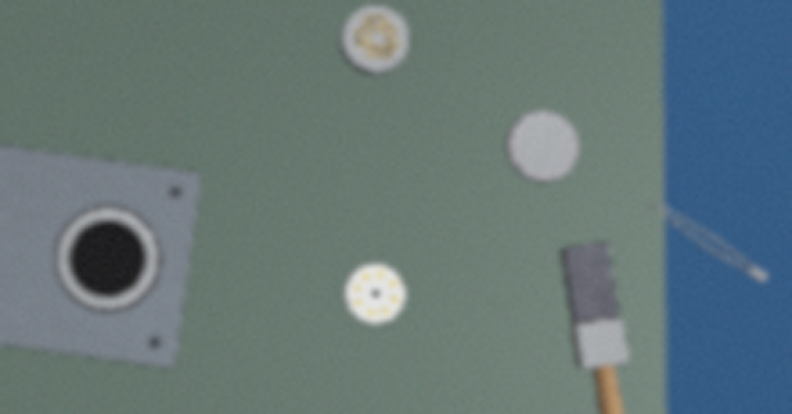

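View pics/side0c.png

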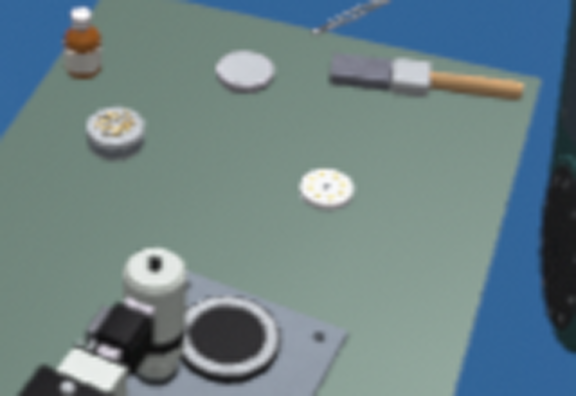

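Run:
```python
from h import *
t=load("top0");s=load("side0")
br=lambda p:(p.min(2)>135)&(p.max(2)-p.min(2)<60)
dk=lambda p:p.max(2)<85
for nm,im,L in [("top",t,[("spr",421,210,.012,br,15),("led",374,252,.009,br,13),("stageDark",299.5,242,.032,dk,15),("ring",299.5,242,.032,br,16)]),("side",s,[("spr",348,180,.012,br,14),("led",371,212,.009,br,12),("stageDark",343,253,.032,dk,12)])]:
    for n,u,v,z,f,r in L:
        c,st=blob(im,(u,v),f,r);print(nm,n,c,st,ray(im,c[0],c[1],z))
# plate edges via gray-blue mask in top
p=t["pixels"].astype(int)
m=((p[:,:,2]-p[:,:,1]>3)&(p.max(2)<165)&(p.min(2)>75)&(p[:,:,2]-p[:,:,0]<40)).astype(np.uint8)
x0=m.copy();x0[:195]=0;x0[275:]=0;x0[:,:180]=0;x0[:,330:]=0
n,l,st,c=cv2.connectedComponentsWithStats(x0);k=1+np.argmax(st[1:,4]);print(st[k])
cn=max(cv2.findContours((l==k).astype(np.uint8),0,1)[0],key=cv2.contourArea)
b=cv2.boxPoints(cv2.minAreaRect(cn));print(b)
W=np.array([ray(t,*q,.012)[:2] for q in b]);print(W)
for i in range(4):
    d=W[(i+1)%4]-W[i];print(np.linalg.norm(d),np.degrees(np.arctan2(d[1],d[0])))
# depth-based sleeve/plate check
```

```text
top spr [420.84931507 210.01369863] [412 201  19  19 292] [ 0.57922082 -0.34193796  0.012     ]
top led [373.8        251.10204082] [365 243  18  17 245] [ 0.44759277 -0.19631134  0.009     ]
top stageDark [299.36842105 241.36532508] [290 232  20  20 323] [0.47120759 0.03442165 0.032     ]
top ring [300.03225806 240.55913978] [286 228  28  27 186] [0.47371346 0.03247038 0.032     ]
side spr [347.66165414 178.53383459] [340 174  17  10 133] [ 0.57897461 -0.34356818  0.012     ]
side led [370.34210526 211.53947368] [363 206  16  12 152] [ 0.44720353 -0.19810562  0.009     ]
side stageDark [342.63265306 252.72244898] [332 246  21  15 245] [0.47089429 0.03333016 0.032     ]
[ 183  200  142   72 5543]
[[182.18457 252.97974]
 [189.51724 199.20691]
 [324.95337 217.67548]
 [317.6207  271.4483 ]]
[[ 0.42701154  0.39528   ]
 [ 0.59448484  0.38264535]
 [ 0.54745022 -0.04219275]
 [ 0.3809815  -0.02368304]]
0.1679492204783465 -4.314379315576234
0.4274338163749525 -96.31759459411391
0.16749461075736546 173.6553271996805
0.42148404240054615 83.73025417571216
```

```bash
cat > plan.py <<'E'
import sys,numpy as np
from workcell import read_state
from scipy.spatial.transform import Rotation as R
# usage: plan.py x y z yawdeg  -> shift/turn in tool axes for a tool-down pose
def rel(x,y,z,yaw):
    s=read_state();q=s["orientation"];T=R.from_quat([q[1],q[2],q[3],q[0]])
    G=R.from_euler("z",yaw,degrees=True)*R.from_euler("x",180,degrees=True)
    print("t",s["time_s"],"pos",np.round(s["tool_pos"],4),"q6",np.round(s["qpos"][5],2),"gap",round(s["finger_gap"],4),"F",np.round(s["wrist_force"],1))
    xa=T.as_matrix()[:,0];print("yaw now",np.degrees(np.arctan2(xa[1],xa[0])))
    print("linear cm",np.round(T.inv().apply(np.array([x,y,z])-s["tool_pos"])*100,2),"rot",np.round((T.inv()*G).as_rotvec(degrees=True),2))
if __name__=="__main__": rel(*map(float,sys.argv[1:]))
E
python3 plan.py 0.579 -0.3428 0.10 -60
```

```text
t 0.15 pos [ 0.2526 -0.5437  0.222 ] q6 -0.12 gap 0.0875 F [-0.3  0.8  0.4]
yaw now 24.91029646403119
linear cm [38.07 -4.45 12.21] rot [-7.000e-02  5.000e-02  8.491e+01]
```

```bash
python3 -m creep '[{"linear":[20,-2.3,2],"delta_rot":[0,0,45],"grip":8.6},{"linear":[20,-2.3,2],"delta_rot":[0,0,45],"grip":8.6},{"linear":[20,-2.3,2],"delta_rot":[0,0,45],"grip":8.6},{"linear":[38,-4.45,9],"delta_rot":[0,0,85],"grip":8.6},{"linear":[38,-4.45,9],"delta_rot":[0,0,85],"grip":8.6},{"linear":[38,-4.45,9],"delta_rot":[0,0,85],"grip":8.6},{"linear":[38,-4.45,9],"delta_rot":[0,0,85],"grip":8.6},{"linear":[38,-4.45,9],"delta_rot":[0,0,85],"grip":8.6}]'; python3 plan.py 0.579 -0.3428 0.13 -60
```

```text
time_s: 0.82
tool_pos: [0.5186, -0.3803, 0.1532]
orientation: [-0.0, 0.965, -0.262, -0.0]
wrist_force: [0.3, 0.1, 0.6]
finger_gap: 0.0857
t 0.8167 pos [ 0.5186 -0.3803  0.1532] q6 1.36 gap 0.0857 F [0.3 0.1 0.6]
yaw now -30.330100586630376
linear cm [ 3.32 -6.29  2.32] rot [0.000e+00 2.000e-02 2.967e+01]
```

```bash
python3 -m creep '[{"linear":[3.3,-6.3,2.3],"delta_rot":[0,0,29.7],"grip":8.6},{"linear":[3.3,-6.3,2.3],"delta_rot":[0,0,29.7],"grip":8.6},{"linear":[3.3,-6.3,2.3],"delta_rot":[0,0,29.7],"grip":8.6},{"linear":[3.3,-6.3,2.3],"delta_rot":[0,0,29.7],"grip":8.6},{"linear":[3.3,-6.3,2.3],"delta_rot":[0,0,29.7],"grip":8.6},{"linear":[3.3,-6.3,2.3],"delta_rot":[0,0,29.7],"grip":8.6},{"linear":[3.3,-6.3,2.3],"delta_rot":[0,0,29.7],"grip":8.6},{"linear":[3.3,-6.3,2.3],"delta_rot":[0,0,29.7],"grip":8.6}]'
python3 - <<'E'
from h import *
grab("wrist","w1")
E
python3 plan.py 0.579 -0.3428 0.003 -60
```

```text
time_s: 1.48
tool_pos: [0.577, -0.344, 0.1311]
orientation: [-0.0, 0.868, -0.497, 0.0]
wrist_force: [-0.1, 0.9, -0.2]
finger_gap: 0.0859
t 1.5333 pos [ 0.5771 -0.344   0.1312] q6 1.97 gap 0.0857 F [ 0.  -0.3  0.4]
yaw now -59.61302876523281
linear cm [-1.000e-02 -2.200e-01  1.282e+01] rot [-0.01 -0.01  0.39]
```

View pics/w1.png

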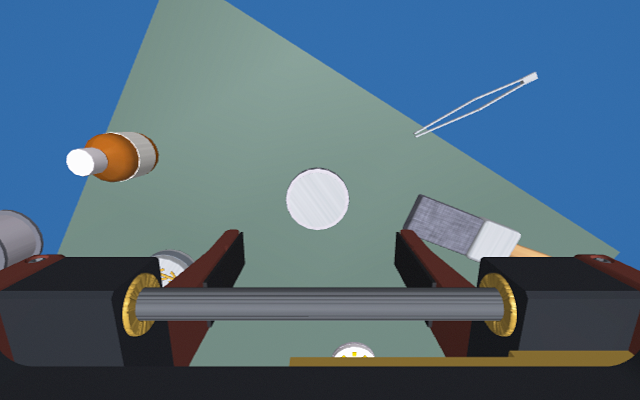

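The wrist view shows the spreader at (318,199), the near corner of the brush at (404,235), the bottle at (115,155), and the LED disc at the bottom (355,350).

Run:
```python
from h import *
w=load("w1")
br=lambda p:(p.min(2)>165)
c,st=blob(w,(318,199),br,45);p=ray(w,c[0],c[1],.012);print(c,st,p)
T=np.array([.5771,-.344]);a=np.radians(-59.6);X=np.array([np.cos(a),np.sin(a)]);Y=np.array([np.sin(a),-np.cos(a)])
for u,v,z in [(c[0],c[1],.012),(404,235,.008),(421,196,.008),(165,255,.027),(115,170,.03)]:
    d=ray(w,u,v,z)[:2]-T;print((u,v),"tool x,y mm",np.round([d@X*1000,d@Y*1000],1))
```

```text
[317.07045075 199.0293823 ] [ 286  169   63   61 2995] [ 0.578645   -0.34280915  0.012     ]
(np.float64(317.0704507512521), np.float64(199.02938230383972)) tool x,y mm [-0.2 -1.9]
(404, 235) tool x,y mm [-37.8  84. ]
(421, 196) tool x,y mm [ 1.8 97.4]
(165, 255) tool x,y mm [ -50.7 -144.7]
(115, 170) tool x,y mm [  29.9 -176.2]
```

```bash
python3 -m creep '[{"linear":[0,-0.2,4],"delta_rot":[0,0,0.4],"grip":8.6},{"linear":[0,-0.2,8],"delta_rot":[0,0,0.4],"grip":8.6},{"linear":[0,-0.2,11],"delta_rot":[0,0,0.4],"grip":8.6},{"linear":[0,-0.2,12.75],"delta_rot":[0,0,0.4],"grip":8.6},{"linear":[0,-0.2,12.75],"delta_rot":[0,0,0.4],"grip":8.6},{"linear":[0,-0.2,12.75],"delta_rot":[0,0,0.4],"grip":8.6}]'; python3 plan.py 0.5787 -0.3428 0.003 -60
```

```text
time_s: 2.03
tool_pos: [0.5788, -0.343, 0.003]
orientation: [-0.0, 0.866, -0.5, -0.0]
wrist_force: [-0.8, 0.9, -0.3]
finger_gap: 0.0859
t 2.0333 pos [ 0.5788 -0.343   0.003 ] q6 1.98 gap 0.0859 F [-0.8  0.9 -0.3]
yaw now -60.04943238793186
linear cm [-0.02 -0.   -0.  ] rot [ 0.01  0.03 -0.05]
```

```bash
python3 -m creep '[{"linear":[0,0,0],"delta_rot":[0,0,0],"grip":5.5},{"linear":[0,0,0],"delta_rot":[0,0,0],"grip":5.5},{"linear":[0,0,0],"delta_rot":[0,0,0],"grip":5.5},{"linear":[0,0,0],"delta_rot":[0,0,0],"grip":5.5},{"linear":[0,0,0],"delta_rot":[0,0,0],"grip":5.5},{"linear":[0,0,0],"delta_rot":[0,0,0],"grip":5.5}]'
```

```text
time_s: 2.53
tool_pos: [0.5792, -0.3427, 0.0038]
orientation: [0.0, 0.866, -0.501, 0.0]
wrist_force: [-0.1, 0.7, 2.1]
finger_gap: 0.0589
```

```bash
python3 -m creep '[{"linear":[0,0,-1],"delta_rot":[0,0,0],"grip":5.2},{"linear":[0,0,-3],"delta_rot":[0,0,0],"grip":5.2},{"linear":[0,0,-6],"delta_rot":[0,0,0],"grip":5.2},{"linear":[0,0,-9],"delta_rot":[0,0,0],"grip":5.2},{"linear":[0,0,-9],"delta_rot":[0,0,0],"grip":5.2}]'
python3 - <<'E'
from h import *
grab("wrist","w2")
E
python3 plan.py 0.471 0.0339 0.10 -60
```

```text
time_s: 2.95
tool_pos: [0.5827, -0.345, 0.1003]
orientation: [0.001, 0.866, -0.501, 0.005]
wrist_force: [1.2, 0.1, 0.9]
finger_gap: 0.0595
t 3.0 pos [ 0.5816 -0.3443  0.0978] q6 1.98 gap 0.0591 F [ 1.  -0.4 -0.4]
yaw now -60.07507821735303
linear cm [-38.3   -9.28  -0.45] rot [-0.18 -0.4  -0.07]
```

View pics/w2.png

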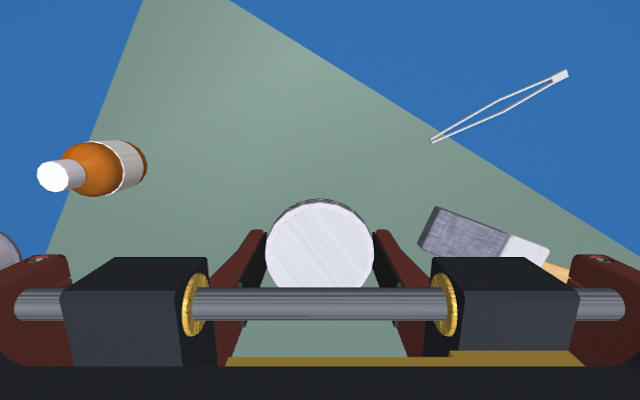

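Run:
```python
from h import *
from workcell import read_state
from scipy.optimize import least_squares
w=load("w2");s=read_state();q=s["orientation"];T=R.from_quat([q[1],q[2],q[3],q[0]]);tp=s["tool_pos"]
m=(w["pixels"].min(2)>190).astype(np.uint8);m[290:]=0;m[:195]=0;m[:,:255]=0;m[:,385:]=0
cn=max(cv2.findContours(m,0,1)[0],key=cv2.contourArea)[:,0]
cn=cn[(cn[:,1]<286)]
print(cn.min(0),cn.max(0))
print("depth",w["depth"][250,320])
for zt in (tp[2]+.007,tp[2]+.009,tp[2]+.011):
    P=np.array([ray(w,u,v,zt)[:2] for u,v in cn])
    r=least_squares(lambda c:np.hypot(*(P-c[:2]).T)-c[2],[*P.mean(0),.03],loss="soft_l1",f_scale=.001)
    d=T.inv().apply(np.array([r.x[0],r.x[1],zt])-tp)
    print(r.x, np.abs(r.fun).max(),"tool frame mm",d*1000)
# top-surface tilt from depth
D=w["depth"];pts=[]
for v in range(215,280,3):
    for u in range(285,356,3):
        d=D[v,u]
        if d>0: pts.append(rot(w)@(np.array([(u-w["cx"])/w["fx"],(v-w["cy"])/w["fy"],1])*d)+w["origin"])
pts=np.array(pts);A=np.c_[pts[:,:2]-pts[:,:2].mean(0),np.ones(len(pts))];print(np.linalg.lstsq(A,pts[:,2],rcond=None)[0],len(pts))
```

```text
[266 203] [373 285]
depth 0.1653445
[ 0.58158565 -0.34304441  0.02976712] 0.0005055841069816075 tool frame mm [-1.08115744 -0.6045717  -7.00575149]
[ 0.58201679 -0.34380577  0.02938889] 0.0004991656317888324 tool frame mm [-0.19240861 -0.60478571 -8.99966157]
[ 0.58244794 -0.34456712  0.02901067] 0.0004927469760777348 tool frame mm [  0.69634009  -0.60499954 -10.99357165]
[ 0.00534116 -0.00652893  0.10819931] 525
```

```bash
python3 -m creep '[{"linear":[-3,-0.7,-0.5],"delta_rot":[0,0,0],"grip":5.2},{"linear":[-7,-1.7,-1],"delta_rot":[0,0,0],"grip":5.2},{"linear":[-11,-2.7,-1],"delta_rot":[0,0,0],"grip":5.2},{"linear":[-15,-3.7,-1],"delta_rot":[0,0,0],"grip":5.2},{"linear":[-19,-4.7,-1],"delta_rot":[0,0,0],"grip":5.2},{"linear":[-23,-5.6,-1],"delta_rot":[0,0,0],"grip":5.2},{"linear":[-26,-6.3,-1],"delta_rot":[0,0,0],"grip":5.2},{"linear":[-28,-6.8,-1],"delta_rot":[0,0,0],"grip":5.2}]'; python3 plan.py 0.471 0.0339 0.10 -60
```

```text
time_s: 3.67
tool_pos: [0.4952, -0.0627, 0.1026]
orientation: [0.0, 0.866, -0.5, -0.002]
wrist_force: [-0.3, 0.0, -0.8]
finger_gap: 0.0588
t 3.6667 pos [ 0.4952 -0.0627  0.1026] q6 2.35 gap 0.0588 F [-0.3  0.  -0.8]
yaw now -60.004595937732944
linear cm [-9.58 -2.73  0.29] rot [ 0.13  0.19 -0.  ]
```

```bash
python3 -m creep '[{"linear":[-3,-0.8,0],"delta_rot":[0,0,0],"grip":5.2},{"linear":[-6,-1.6,0],"delta_rot":[0,0,0],"grip":5.2},{"linear":[-8.5,-2.4,0.3],"delta_rot":[0,0,0],"grip":5.2},{"linear":[-9.6,-2.7,0.3],"delta_rot":[0,0,0],"grip":5.2},{"linear":[-9.6,-2.7,0.3],"delta_rot":[0,0,0],"grip":5.2},{"linear":[-9.6,-2.7,0.3],"delta_rot":[0,0,0],"grip":5.2}]'
python3 - <<'E'
from h import *
grab("wrist","w3");grab("side","s3")
E
python3 plan.py 0.471 0.0339 0.035 -60
```

```text
time_s: 4.17
tool_pos: [0.4737, 0.0307, 0.1002]
orientation: [0.0, 0.866, -0.5, -0.0]
wrist_force: [0.5, -0.6, -0.8]
finger_gap: 0.0591
t 4.2667 pos [0.4746 0.0297 0.1005] q6 2.54 gap 0.0593 F [-0.2 -0.9 -0.9]
yaw now -60.100344679193334
linear cm [-0.54  0.1   6.55] rot [-0.01 -0.03 -0.1 ]
```

View pics/w3.png

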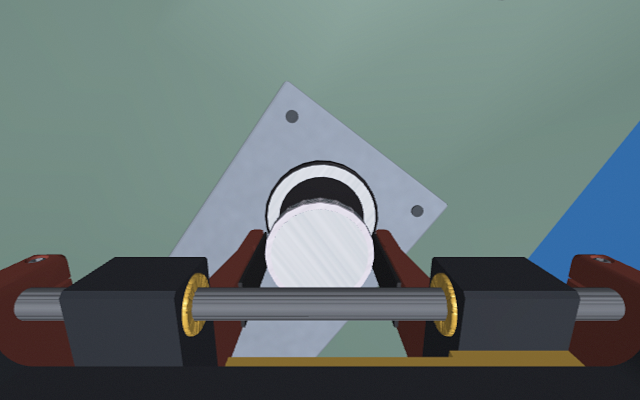

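View pics/s3.png

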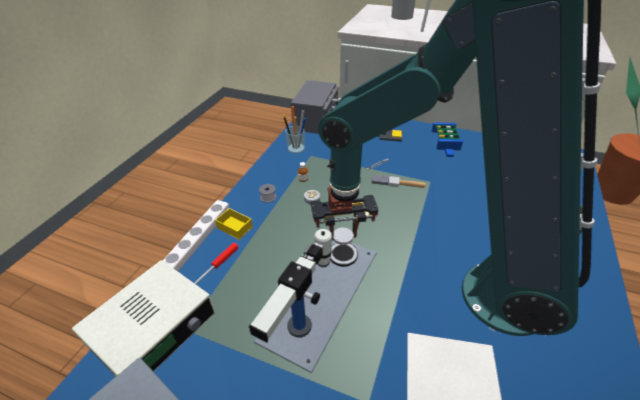

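The wrist view shows the held disc at (320,255) over the stage. The ring's arc peaks at (321,162), and the plate's corner screws are at (292,116) and (417,211).

Run:
```python
from h import *
from scipy.optimize import least_squares
w=load("w3");g=cv2.cvtColor(w["pixels"],cv2.COLOR_RGB2GRAY).astype(float)
c0=np.array([321,213])
out=[];inn=[]
for a in np.radians(np.arange(-170,-9,4)):
    r=np.arange(25,70,.5);u=c0[0]+r*np.cos(a);v=c0[1]+r*np.sin(a)
    pr=cv2.remap(g.astype(np.float32),u.astype(np.float32)[None],v.astype(np.float32)[None],1)[0]
    d=np.diff(pr);k=np.argmin(d);
    if d[k]<-20: out.append((u[k],v[k]))
    k=np.argmax(d)
    if d[k]>20 and v[k]<195: inn.append((u[k],v[k]))
for nm,E,r0 in(("outer",out,.043),("inner",inn,.035)):
    P=np.array([ray(w,u,v,.032)[:2] for u,v in E])
    r=least_squares(lambda c:np.hypot(*(P-c[:2]).T)-c[2],[*P.mean(0),r0],loss="soft_l1",f_scale=.0005)
    print(nm,len(E),r.x,np.median(np.abs(r.fun)))
for u,v in((292,116),(417,211)): print(ray(w,u,v,.012))
```

```text
outer 41 [0.47063325 0.03312666 0.04235307] 0.00010968666107753072
inner 31 [0.47068945 0.0328943  0.03294149] 0.0001275263329370488
[ 0.52945646 -0.02307337  0.012     ]
[ 0.40009282 -0.0081461   0.012     ]
```

```bash
python3 -m creep '[{"linear":[-0.25,0,1],"delta_rot":[0,0,0],"grip":5.2},{"linear":[-0.5,0.1,3],"delta_rot":[0,0,0],"grip":5.2},{"linear":[-0.5,0.1,5],"delta_rot":[0,0,0],"grip":5.2},{"linear":[-0.5,0.1,5],"delta_rot":[0,0,0],"grip":5.2},{"linear":[-0.5,0.1,5],"delta_rot":[0,0,0],"grip":5.2},{"linear":[-0.5,0.1,5],"delta_rot":[0,0,0],"grip":5.2}]'; python3 plan.py 0.4702 0.0328 0.0355 -60
```

```text
time_s: 4.77
tool_pos: [0.4713, 0.0337, 0.051]
orientation: [-0.0, 0.865, -0.501, 0.0]
wrist_force: [-0.8, -0.7, -0.3]
finger_gap: 0.0589
t 4.7667 pos [0.4713 0.0337 0.051 ] q6 2.55 gap 0.0589 F [-0.8 -0.7 -0.3]
yaw now -60.14175191870766
linear cm [0.02 0.14 1.55] rot [-0.03 -0.02 -0.14]
```

```bash
python3 -m creep '[{"linear":[0,0.14,0.6],"delta_rot":[0,0,0],"grip":5.2},{"linear":[0,0.14,1.2],"delta_rot":[0,0,0],"grip":5.2},{"linear":[0,0.14,1.5],"delta_rot":[0,0,0],"grip":5.2},{"linear":[0,0.14,1.5],"delta_rot":[0,0,0],"grip":5.2},{"linear":[0,0.14,1.5],"delta_rot":[0,0,0],"grip":5.2}]'; python3 plan.py 0.4702 0.0328 0.035 -60
```

```text
time_s: 5.18
tool_pos: [0.4693, 0.0338, 0.0354]
orientation: [-0.0, 0.866, -0.501, -0.0]
wrist_force: [-0.8, 0.2, -0.5]
finger_gap: 0.0593
t 5.1833 pos [0.4693 0.0338 0.0354] q6 2.54 gap 0.0593 F [-0.8  0.2 -0.5]
yaw now -60.077172995950654
linear cm [ 0.14 -0.03  0.04] rot [ 0.    0.01 -0.08]
```

```bash
python3 -m creep '[{"linear":[0.1,0,0.1],"delta_rot":[0,0,0],"grip":5.2},{"linear":[0.1,0,0.1],"delta_rot":[0,0,0],"grip":5.2},{"linear":[0.1,0,0.1],"delta_rot":[0,0,0],"grip":5.2}]'; python3 plan.py 0.4702 0.0328 0.035 -60
```

```text
time_s: 5.43
tool_pos: [0.4694, 0.0336, 0.0351]
orientation: [-0.0, 0.866, -0.501, -0.0]
wrist_force: [-2.3, 3.8, 11.1]
finger_gap: 0.059
t 5.4333 pos [0.4694 0.0336 0.0351] q6 2.54 gap 0.059 F [-2.3  3.8 11.1]
yaw now -60.098207678985204
linear cm [ 0.11 -0.03  0.01] rot [-0.01  0.06 -0.1 ]
```

```bash
python3 -m creep '[{"linear":[0,0,-0.07],"delta_rot":[0,0,0],"grip":5.2},{"linear":[0,0,-0.07],"delta_rot":[0,0,0],"grip":6.5},{"linear":[0,0,-0.07],"delta_rot":[0,0,0],"grip":7.5},{"linear":[0,0,-0.07],"delta_rot":[0,0,0],"grip":8},{"linear":[0,0,-0.07],"delta_rot":[0,0,0],"grip":8},{"linear":[0,0,-2],"delta_rot":[0,0,0],"grip":8},{"linear":[0,0,-5.5],"delta_rot":[0,0,0],"grip":8},{"linear":[0,0,-6.5],"delta_rot":[0,0,0],"grip":8}]'
python3 - <<'E'
from h import *
grab("wrist","w4");grab("top","t4");grab("side","s4")
E
python3 plan.py 0.4474 -0.1968 0.10 -60
```

```text
time_s: 6.1
tool_pos: [0.4714, 0.0328, 0.1022]
orientation: [-0.001, 0.866, -0.501, 0.001]
wrist_force: [0.7, -0.3, -0.4]
finger_gap: 0.0799
t 6.25 pos [0.4706 0.0329 0.1001] q6 2.54 gap 0.08 F [-0.1 -0.2  0.4]
yaw now -60.081112680166655
linear cm [18.75 13.47  0.  ] rot [-0.11 -0.07 -0.08]
```

View pics/w4.png

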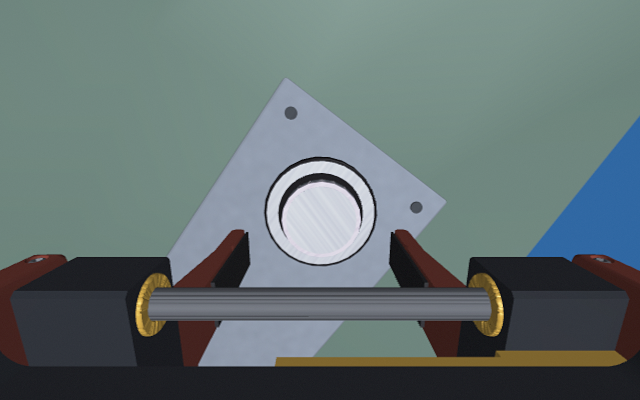

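The spreader sits inside the ring, its top centred at about (321,217), with the ring's outer edge centred at about (320,211). I'll measure how far off centre it is.

```bash
cat >> h.py <<'E'
from scipy.optimize import least_squares
def edges(im,c0,r,sign,thr=15,angs=np.arange(0,360,4)):
    g=cv2.cvtColor(im["pixels"],cv2.COLOR_RGB2GRAY).astype(np.float32);out=[]
    for a in np.radians(angs):
        u=(c0[0]+r*np.cos(a)).astype(np.float32);v=(c0[1]+r*np.sin(a)).astype(np.float32)
        d=np.diff(cv2.remap(g,u[None],v[None],1)[0])*sign;k=np.argmax(d)
        if d[k]>thr: out.append((u[k],v[k]))
    return np.array(out)
def circ(im,E,z,r0):
    P=np.array([ray(im,u,v,z)[:2] for u,v in E])
    r=least_squares(lambda c:np.hypot(*(P-c[:2]).T)-c[2],[*P.mean(0),r0],loss="soft_l1",f_scale=.0005)
    return r.x,np.median(np.abs(r.fun)),len(E)
E
python3 - <<'E'
from h import *
w=load("w4")
print("ring",circ(w,edges(w,(320,211),np.arange(46,62,.5),-1),.032,.042))
E=edges(w,(321,217),np.arange(33,44,.5),-1,6);print("disc",circ(w,E,.044,.03))
t=load("t4")
br=lambda p:(p.min(2)>130)&(p.max(2)-p.min(2)<60)
D=w["depth"];pts=[]
for v in range(195,240,3):
    for u in range(300,343,3):
        d=D[v,u]; pts.append(rot(w)@(np.array([(u-w["cx"])/w["fx"],(v-w["cy"])/w["fy"],1])*d)+w["origin"])
pts=np.array(pts);A=np.c_[pts[:,:2]-pts[:,:2].mean(0),np.ones(len(pts))];print(np.linalg.lstsq(A,pts[:,2],rcond=None)[0])
E
```

```text
ring (array([0.47062703, 0.03326654, 0.04232841]), np.float64(0.00016874674676506385), 90)
disc (array([0.46973177, 0.03367803, 0.02943456]), np.float64(0.0001898845879265941), 65)
[ 0.46608445 -0.78901264  0.04555354]
```

```bash
python3 -m creep '[{"linear":[3.2,2.3,0],"delta_rot":[0,0,0],"grip":8},{"linear":[6.4,4.6,0],"delta_rot":[0,0,0],"grip":8},{"linear":[9.6,6.9,0],"delta_rot":[0,0,0],"grip":8},{"linear":[12.8,9.2,0],"delta_rot":[0,0,0],"grip":8},{"linear":[16,11.5,0],"delta_rot":[0,0,0],"grip":8},{"linear":[18.75,13.5,0],"delta_rot":[0,0,0],"grip":8},{"linear":[18.75,13.5,0],"delta_rot":[0,0,0],"grip":8},{"linear":[18.75,13.5,0],"delta_rot":[0,0,0],"grip":8}]'
python3 - <<'E'
from h import *
w=grab("wrist","w5")
c,st=blob(w,(320,220),lambda p:p.min(2)>170,60);print(c,st,ray(w,c[0],c[1],.009))
E
python3 plan.py 0.4474 -0.1968 0.003 -60
```

```text
time_s: 6.92
tool_pos: [0.4453, -0.198, 0.098]
orientation: [-0.0, 0.865, -0.502, -0.001]
wrist_force: [0.2, -0.2, 0.3]
finger_gap: 0.0802
[317.16900809 205.21796509] [ 288  177   59   58 2349] [ 0.44749298 -0.19856178  0.009     ]
t 6.9667 pos [ 0.4451 -0.1965  0.0981] q6 2.06 gap 0.0801 F [-0.4  0.3  0.3]
yaw now -60.202743166489626
linear cm [ 0.17 -0.19  9.51] rot [ 0.07  0.17 -0.2 ]
```

View pics/w5.png

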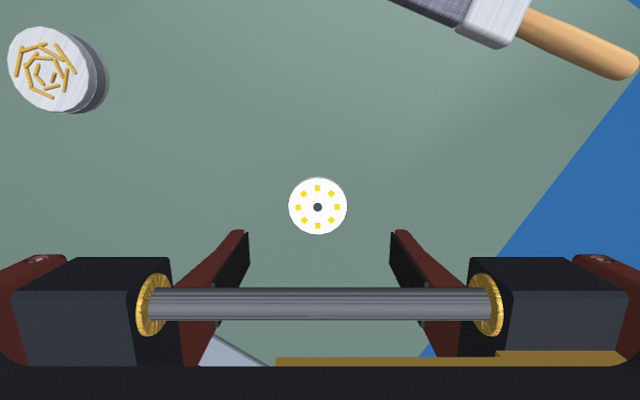

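The LED disc is centred at (317,205) between the fingers. Going down.

```bash
python3 -m creep '[{"linear":[0.1,-0.1,3],"delta_rot":[0,0,0],"grip":8},{"linear":[0.2,-0.15,6],"delta_rot":[0,0,0],"grip":8},{"linear":[0.2,-0.15,8.5],"delta_rot":[0,0,0],"grip":8},{"linear":[0.2,-0.15,9.45],"delta_rot":[0,0,0],"grip":8},{"linear":[0.2,-0.15,9.45],"delta_rot":[0,0,0],"grip":8},{"linear":[0.2,-0.15,9.45],"delta_rot":[0,0,0],"grip":8},{"linear":[0.2,-0.15,9.45],"delta_rot":[0,0,0],"grip":8}]'; python3 plan.py 0.4475 -0.198 0.003 -60
```

```text
time_s: 7.55
tool_pos: [0.4493, -0.1976, 0.0059]
orientation: [-0.0, 0.866, -0.5, 0.001]
wrist_force: [0.7, 0.4, -0.2]
finger_gap: 0.0798
t 7.55 pos [ 0.4493 -0.1976  0.0059] q6 2.06 gap 0.0798 F [ 0.7  0.4 -0.2]
yaw now -60.02613491988856
linear cm [-0.05  0.18  0.29] rot [-0.04 -0.05 -0.03]
```

```bash
python3 -m creep '[{"linear":[0,0.15,0.3],"delta_rot":[0,0,0],"grip":8},{"linear":[0,0.15,0.3],"delta_rot":[0,0,0],"grip":8},{"linear":[0,0.15,0.3],"delta_rot":[0,0,0],"grip":4.5},{"linear":[0,0.15,0.3],"delta_rot":[0,0,0],"grip":4.5},{"linear":[0,0.15,0.3],"delta_rot":[0,0,0],"grip":4.5},{"linear":[0,0.15,0.3],"delta_rot":[0,0,0],"grip":4.5},{"linear":[0,0.15,0.3],"delta_rot":[0,0,0],"grip":4.5},{"linear":[0,0.15,0.3],"delta_rot":[0,0,0],"grip":4.5}]'; python3 plan.py 0.4475 -0.198 0.003 -60
```

```text
time_s: 8.22
tool_pos: [0.4474, -0.1987, 0.002]
orientation: [-0.0, 0.866, -0.501, 0.0]
wrist_force: [-0.2, 0.0, 1.8]
finger_gap: 0.0488
t 8.2167 pos [ 0.4474 -0.1987  0.002 ] q6 2.06 gap 0.0488 F [-0.2  0.   1.8]
yaw now -60.087404603902314
linear cm [-0.05 -0.05 -0.1 ] rot [-0.    0.   -0.09]
```

Gripped at 48.8 mm, so I'll lift and look at how it sits in the fingers.

```bash
python3 -m creep '[{"linear":[0,0,-1],"delta_rot":[0,0,0],"grip":4.2},{"linear":[0,0,-4],"delta_rot":[0,0,0],"grip":4.2},{"linear":[0,0,-7],"delta_rot":[0,0,0],"grip":4.2},{"linear":[0,0,-9.5],"delta_rot":[0,0,0],"grip":4.2},{"linear":[0,0,-9.5],"delta_rot":[0,0,0],"grip":4.2},{"linear":[0,0,-9.5],"delta_rot":[0,0,0],"grip":4.2},{"linear":[0,0,-9.5],"delta_rot":[0,0,0],"grip":4.2}]'
python3 - <<'E'
from h import *
w=grab("wrist","w6")
E
python3 plan.py 0.4702 0.0335 0.10 -60
```

```text
time_s: 8.8
tool_pos: [0.4469, -0.1984, 0.0968]
orientation: [-0.0, 0.866, -0.501, -0.0]
wrist_force: [-0.9, 0.3, -1.4]
finger_gap: 0.0491
t 8.85 pos [ 0.4465 -0.1981  0.0962] q6 2.06 gap 0.0488 F [ 0.3 -0.4 -0.5]
yaw now -60.087363253596244
linear cm [-18.89 -13.61  -0.36] rot [ 0.04  0.09 -0.09]
```

View pics/w6.png

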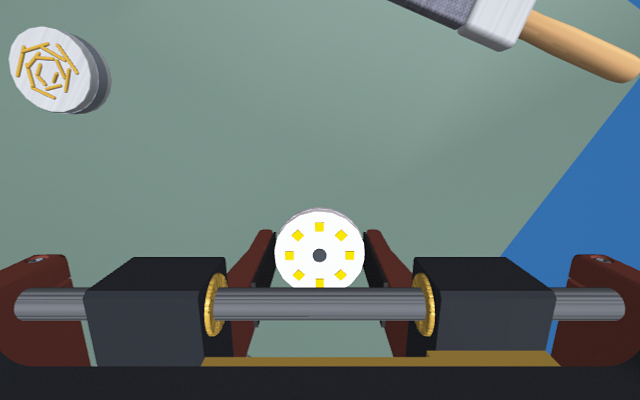

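The LED disc is held level, with its centre hole at (319,255).

```bash
python3 - <<'E'
from h import *
w=load("w6")
tp=np.array([.4467,-.1983,.0965]);T=R.from_euler("z",-60,degrees=True)*R.from_euler("x",180,degrees=True)
for dz in(.005,.007): p=ray(w,319,255,tp[2]+dz);print(T.inv().apply(p-tp)*1000)
print("depth z",(rot(w)@(np.array([(340-w["cx"])/w["fx"],(245-w["cy"])/w["fy"],1])*w["depth"][245,340])+w["origin"])[2]-tp[2])
E
python3 -m creep '[{"linear":[-3.2,-2.3,-0.2],"delta_rot":[0,0,0],"grip":4.2},{"linear":[-6.4,-4.6,-0.4],"delta_rot":[0,0,0],"grip":4.2},{"linear":[-9.6,-6.9,-0.4],"delta_rot":[0,0,0],"grip":4.2},{"linear":[-12.8,-9.2,-0.4],"delta_rot":[0,0,0],"grip":4.2},{"linear":[-15.5,-11.2,-0.4],"delta_rot":[0,0,0],"grip":4.2},{"linear":[-18,-13,-0.4],"delta_rot":[0,0,0],"grip":4.2},{"linear":[-18.9,-13.6,-0.4],"delta_rot":[0,0,0],"grip":4.2},{"linear":[-18.9,-13.6,-0.4],"delta_rot":[0,0,0],"grip":4.2}]'; python3 plan.py 0.4702 0.0335 0.05 -60
```

```text
[-1.81565721 -0.35595185 -5.        ]
[-0.91973469 -0.35559638 -7.        ]
depth z 0.006709279971216675
time_s: 9.52
tool_pos: [0.4698, 0.0351, 0.0998]
orientation: [0.0, 0.867, -0.499, -0.001]
wrist_force: [0.9, -0.5, -0.0]
finger_gap: 0.0489
t 9.5167 pos [0.4698 0.0351 0.0998] q6 2.54 gap 0.0489 F [ 0.9 -0.5 -0. ]
yaw now -59.87413830346329
linear cm [0.17 0.04 4.98] rot [0.12 0.11 0.13]
```

```bash
python3 -m creep '[{"linear":[0.1,0,1],"delta_rot":[0,0,0],"grip":4.2},{"linear":[0.2,0.05,2.5],"delta_rot":[0,0,0],"grip":4.2},{"linear":[0.2,0.05,4],"delta_rot":[0,0,0],"grip":4.2},{"linear":[0.2,0.05,4.5],"delta_rot":[0,0,0],"grip":4.2},{"linear":[0.2,0.05,4.5],"delta_rot":[0,0,0],"grip":4.2},{"linear":[0.2,0.05,4.5],"delta_rot":[0,0,0],"grip":4.2},{"linear":[0.2,0.05,4.5],"delta_rot":[0,0,0],"grip":4.2}]'; python3 plan.py 0.47 0.0327 0.0465 -60
```

```text
time_s: 10.1
tool_pos: [0.4718, 0.0304, 0.0563]
orientation: [-0.0, 0.866, -0.501, 0.0]
wrist_force: [-0.2, -0.7, -1.2]
finger_gap: 0.0491
t 10.1 pos [0.4718 0.0304 0.0563] q6 2.54 gap 0.0491 F [-0.2 -0.7 -1.2]
yaw now -60.118463190990596
linear cm [-0.29  0.05  0.98] rot [-0.02 -0.01 -0.12]
```

```bash
python3 -m creep '[{"linear":[-0.2,0.05,0.4],"delta_rot":[0,0,0],"grip":4.2},{"linear":[-0.25,0.05,0.8],"delta_rot":[0,0,0],"grip":4.2},{"linear":[-0.25,0.05,0.8],"delta_rot":[0,0,0],"grip":4.2},{"linear":[-0.25,0.05,0.8],"delta_rot":[0,0,0],"grip":4.2},{"linear":[-0.25,0.05,0.8],"delta_rot":[0,0,0],"grip":4.2},{"linear":[-0.25,0.05,0.8],"delta_rot":[0,0,0],"grip":4.2}]'; python3 plan.py 0.47 0.0327 0.0465 -60
```

```text
time_s: 10.6
tool_pos: [0.47, 0.033, 0.0481]
orientation: [-0.0, 0.866, -0.501, 0.0]
wrist_force: [0.2, 0.6, -0.2]
finger_gap: 0.049
t 10.6 pos [0.47   0.033  0.0481] q6 2.54 gap 0.049 F [ 0.2  0.6 -0.2]
yaw now -60.0696621658667
linear cm [0.03 0.01 0.16] rot [-0.01 -0.   -0.07]
```

```bash
python3 -m creep '[{"linear":[0,0,0.1],"delta_rot":[0,0,0],"grip":4.2},{"linear":[0,0,0.15],"delta_rot":[0,0,0],"grip":4.2},{"linear":[0,0,0.15],"delta_rot":[0,0,0],"grip":4.2},{"linear":[0,0,0.15],"delta_rot":[0,0,0],"grip":4.2}]'; python3 plan.py 0.47 0.0327 0.0465 -60
```

```text
time_s: 10.93
tool_pos: [0.4698, 0.033, 0.0465]
orientation: [-0.0, 0.866, -0.501, -0.0]
wrist_force: [-0.2, 1.5, -0.2]
finger_gap: 0.0489
t 10.9333 pos [0.4698 0.033  0.0465] q6 2.54 gap 0.0489 F [-0.2  1.5 -0.2]
yaw now -60.08340681201664
linear cm [ 0.03 -0.   -0.  ] rot [-0.    0.01 -0.08]
```

Lower it in half-millimetre steps until I feel contact.

```bash
python3 -m creep '[{"linear":[0,0,0.05],"delta_rot":[0,0,0],"grip":4.2},{"linear":[0,0,0.05],"delta_rot":[0,0,0],"grip":4.2},{"linear":[0,0,0.05],"delta_rot":[0,0,0],"grip":4.2}]'; python3 plan.py 0.47 0.0327 0.0465 -60
```

```text
time_s: 11.18
tool_pos: [0.4699, 0.033, 0.046]
orientation: [-0.0, 0.866, -0.501, 0.0]
wrist_force: [0.2, -0.3, -0.1]
finger_gap: 0.0489
t 11.1833 pos [0.4699 0.033  0.046 ] q6 2.54 gap 0.0489 F [ 0.2 -0.3 -0.1]
yaw now -60.081671825719816
linear cm [ 0.03  0.01 -0.05] rot [-0.01  0.   -0.08]
```

```bash
python3 -m creep '[{"linear":[0,0,0.05],"delta_rot":[0,0,0],"grip":4.2},{"linear":[0,0,0.05],"delta_rot":[0,0,0],"grip":4.2},{"linear":[0,0,0.05],"delta_rot":[0,0,0],"grip":4.2}]'; python3 plan.py 0.47 0.0327 0.0465 -60
```

```text
time_s: 11.43
tool_pos: [0.4699, 0.033, 0.046]
orientation: [-0.0, 0.866, -0.501, 0.0]
wrist_force: [-1.9, -0.7, 8.1]
finger_gap: 0.0493
t 11.4333 pos [0.4699 0.033  0.046 ] q6 2.54 gap 0.0493 F [-1.9 -0.7  8.1]
yaw now -60.080933452897646
linear cm [ 0.02  0.01 -0.05] rot [-0.02 -0.01 -0.08]
```

```bash
python3 -m creep '[{"linear":[0,0,-0.05],"delta_rot":[0,0,0],"grip":4.2},{"linear":[0,0,-0.05],"delta_rot":[0,0,0],"grip":5.5},{"linear":[0,0,-0.05],"delta_rot":[0,0,0],"grip":6.5},{"linear":[0,0,-0.05],"delta_rot":[0,0,0],"grip":7.5},{"linear":[0,0,-0.05],"delta_rot":[0,0,0],"grip":7.5},{"linear":[0,0,-2],"delta_rot":[0,0,0],"grip":7.5},{"linear":[0,0,-4.5],"delta_rot":[0,0,0],"grip":7.5},{"linear":[0,0,-5.5],"delta_rot":[0,0,0],"grip":7.5}]'
python3 - <<'E'
from h import *
grab("wrist","w7")
E
python3 plan.py 0.4474 -0.1968 0.10 -60
```

```text
time_s: 12.1
tool_pos: [0.4708, 0.0329, 0.1023]
orientation: [-0.0, 0.866, -0.501, 0.001]
wrist_force: [0.5, 0.1, 0.3]
finger_gap: 0.0753
t 12.15 pos [0.4718 0.0329 0.1033] q6 2.54 gap 0.075 F [ 0.3 -0.3  0.9]
yaw now -60.075582893883684
linear cm [18.68 13.57  0.33] rot [-0.22 -0.14 -0.08]
```

View pics/w7.png

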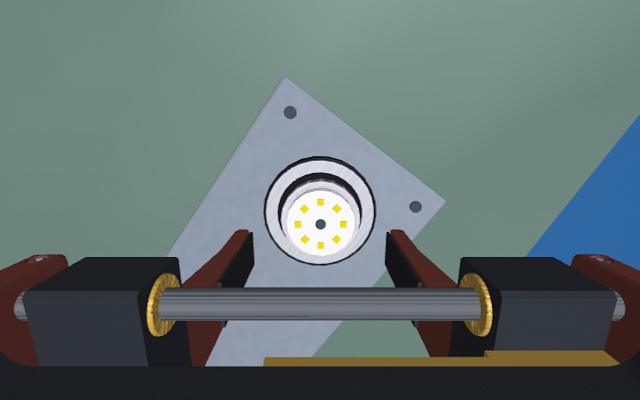

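Run:
```python
from h import *
w=load("w7")
print("led",ray(w,320.5,224,.053))
c,st=blob(w,(320,224),lambda p:p.min(2)>225,40);print(c,st,ray(w,*c,.053))
print("ring",circ(w,edges(w,(320,211),np.arange(48,62,.5),-1),.032,.042))
t=load("t4");p=t["pixels"][170:290,130:340,::-1];cv2.imwrite("pics/t4c.png",cv2.resize(p,None,fx=3.7,fy=3.7,interpolation=cv2.INTER_CUBIC))
t=load("top0");p=t["pixels"][190:260,130:260,::-1];cv2.imwrite("pics/t0d.png",cv2.resize(p,None,fx=6,fy=6,interpolation=cv2.INTER_CUBIC))
for a in(-96,-96.3,-96.6):
    d=np.array([np.cos(np.radians(a)),np.sin(np.radians(a))]);S=np.array([.4707,.0332]);o=S-.266*d;yv=np.array([-d[1],d[0]])
    for n,x,z in(("grip",.089,.228),("barreltop",.136,.243),("mouth",.06,.225)):
        q=np.r_[o+x*d,z];print(a,n,q,proj(t,q),proj(load("side0"),q))
```

```text
led [0.46913727 0.03405555 0.053     ]
[320.35349462 222.72479839] [ 286  191   69   65 2976] [0.46971461 0.03326763 0.053     ]
ring (array([0.47052873, 0.03326349, 0.04233968]), np.float64(0.00016000749180849344), 90)
-96 grip [0.48920154 0.20923038 0.228     ] (np.float64(229.79427399633153), np.float64(230.54076761230812)) (np.float64(313.89342457055017), np.float64(249.48680264004528))
-96 barreltop [0.4842887  0.16248785 0.243     ] (np.float64(246.61238792920832), np.float64(232.58066721504375)) (np.float64(322.8041269072071), np.float64(232.45151490707073))
-96 mouth [0.49223286 0.23807151 0.225     ] (np.float64(219.11090778589568), np.float64(229.1726617959985)) (np.float64(308.1004415647738), np.float64(258.68724572427004))
-96.3 grip [0.49012297 0.20913109 0.228     ] (np.float64(229.84932056769932), np.float64(230.1907916401538)) (np.float64(313.553261976821), np.float64(249.3530418831058))
-96.3 barreltop [0.48496546 0.16241492 0.243     ] (np.float64(246.65220173378898), np.float64(232.32013196386015)) (np.float64(322.5575840925869), np.float64(232.35994711344287))
-96.3 mouth [0.49330527 0.23795596 0.225     ] (np.float64(219.17593420408753), np.float64(228.7665829954657)) (np.float64(307.6994576795048), np.float64(258.52460150745395))
-96.6 grip [0.49104388 0.20902698 0.228     ] (np.float64(229.90618523331437), np.float64(229.84112904517232)) (np.float64(313.2143141857346), np.float64(249.2180125333316))
-96.6 barreltop [0.48564183 0.16233846 0.243     ] (np.float64(246.69337073516454), np.float64(232.0598177732392)) (np.float64(322.3118414926666), np.float64(232.26748919949492))
-96.6 mouth [0.49437705 0.23783479 0.225     ] (np.float64(219.2430684182118), np.float64(228.36087977974094)) (np.float64(307.2999919516123), np.float64(258.3604394644253))
```

View pics/t0d.png

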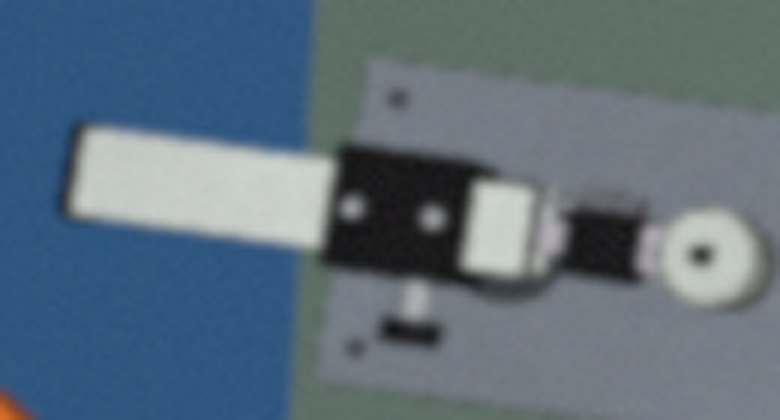

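The LED disc's top centre, at about (320,223), is within 1.5 mm of both the spreader and the stage. In the top view the camera head sits where the stand's geometry puts it, with the barrel cap at (246.8,232.3). Next I'll rise and turn to the grip.

```bash
python3 -m creep '[{"linear":[0,0,-3],"delta_rot":[0,0,0],"grip":8.2},{"linear":[0,0,-7],"delta_rot":[0,0,-7],"grip":8.2},{"linear":[0,0,-11],"delta_rot":[0,0,-14],"grip":8.2},{"linear":[0,0,-15],"delta_rot":[0,0,-21],"grip":8.2},{"linear":[0,0,-18],"delta_rot":[0,0,-28],"grip":8.2},{"linear":[0,0,-20],"delta_rot":[0,0,-35],"grip":8.2},{"linear":[0,0,-20],"delta_rot":[0,0,-42],"grip":8.2},{"linear":[0,0,-20],"delta_rot":[0,0,-49],"grip":8.2}]'; python3 plan.py 0.49 0.209 0.30 83.7
```

```text
time_s: 12.82
tool_pos: [0.4708, 0.0329, 0.3016]
orientation: [-0.0, 0.996, -0.094, 0.002]
wrist_force: [0.3, 0.6, 0.6]
finger_gap: 0.0821
t 12.8167 pos [0.4708 0.0329 0.3016] q6 1.68 gap 0.0821 F [0.3 0.6 0.6]
yaw now -10.733850253453943
linear cm [ -1.39 -17.66   0.17] rot [  0.13  -0.16 -94.43]
```

```bash
python3 -m creep '[{"linear":[-0.2,-2.5,0],"delta_rot":[0,0,-7],"grip":8.6},{"linear":[-0.4,-5,0],"delta_rot":[0,0,-14],"grip":8.6},{"linear":[-0.6,-7.5,0],"delta_rot":[0,0,-21],"grip":8.6},{"linear":[-0.8,-10,0],"delta_rot":[0,0,-28],"grip":8.6},{"linear":[-1,-12.5,0],"delta_rot":[0,0,-35],"grip":8.6},{"linear":[-1.2,-15,0],"delta_rot":[0,0,-42],"grip":8.6},{"linear":[-1.4,-17.5,0],"delta_rot":[0,0,-49],"grip":8.6},{"linear":[-1.4,-17.5,0],"delta_rot":[0,0,-56],"grip":8.6}]'; python3 plan.py 0.49 0.209 0.30 83.7
```

```text
time_s: 13.48
tool_pos: [0.4899, 0.2111, 0.2995]
orientation: [-0.001, 0.923, 0.386, 0.0]
wrist_force: [0.5, 0.1, -0.2]
finger_gap: 0.0859
t 13.4833 pos [0.4899 0.2111 0.2995] q6 1.05 gap 0.0859 F [ 0.5  0.1 -0.2]
yaw now 45.40929595801603
linear cm [-0.14  0.15 -0.06] rot [ -0.09  -0.09 -38.29]
```

```bash
python3 -m creep '[{"linear":[-0.1,0.1,0],"delta_rot":[0,0,-7],"grip":8.6},{"linear":[-0.1,0.1,0],"delta_rot":[0,0,-14],"grip":8.6},{"linear":[-0.1,0.1,0],"delta_rot":[0,0,-21],"grip":8.6},{"linear":[-0.1,0.1,0],"delta_rot":[0,0,-28],"grip":8.6},{"linear":[-0.1,0.1,0],"delta_rot":[0,0,-35],"grip":8.6},{"linear":[-0.1,0.1,0],"delta_rot":[0,0,-38.3],"grip":8.6},{"linear":[-0.1,0.1,0],"delta_rot":[0,0,-38.3],"grip":8.6},{"linear":[-0.1,0.1,0],"delta_rot":[0,0,-38.3],"grip":8.6}]'; python3 plan.py 0.49 0.209 0.30 83.7;  python3 - <<'E'
from h import *
grab("wrist","w8");grab("side","s8")
E
```

```text
time_s: 14.15
tool_pos: [0.4895, 0.2059, 0.2997]
orientation: [-0.0, 0.748, 0.663, -0.0]
wrist_force: [-0.2, -0.3, -0.6]
finger_gap: 0.0863
t 14.15 pos [0.4895 0.2059 0.2997] q6 0.39 gap 0.0863 F [-0.2 -0.3 -0.6]
yaw now 83.09847971672279
linear cm [ 0.32  0.01 -0.03] rot [-0.06  0.02 -0.6 ]
```

View pics/w8.png

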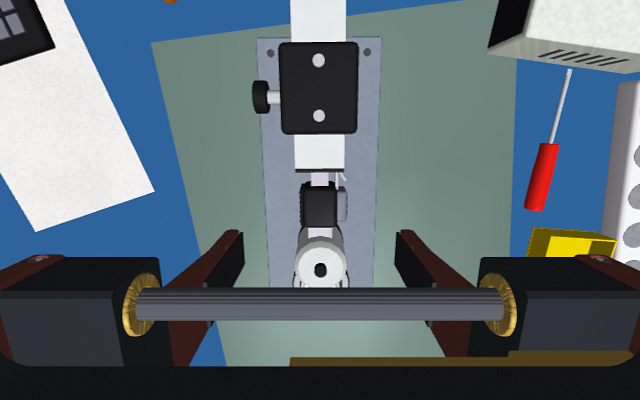

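View pics/s8.png

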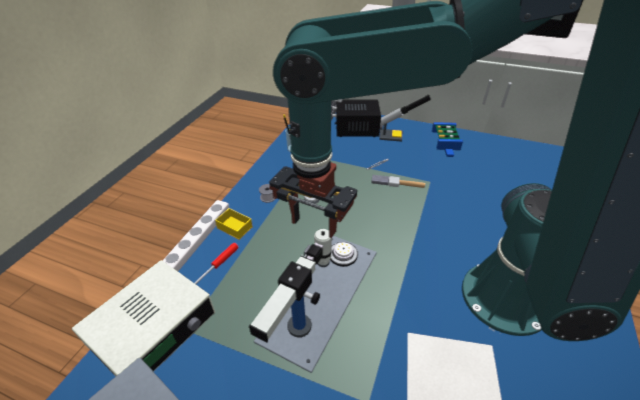

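The wrist view shows the grip block at about (319,205) with the button flank at (341,205), the sleeve's black reading edge at row 170, and the barrel cap at (321,268).

Run:
```python
from h import *
w=load("w8");p=w["pixels"][150:290,260:390,::-1];cv2.imwrite("pics/w8c.png",cv2.resize(p,None,fx=4,fy=4))
d=np.array([np.cos(np.radians(-96.3)),np.sin(np.radians(-96.3))]);yv=np.array([-d[1],d[0]]);o=np.array([.4707,.0332])-.266*d
for n,u,v,z in(("blockc",319,205,.228),("mouth",319,170,.225),("cap",320.5,270,.243),("L",301,205,.228),("R",337,205,.228),("far",319,184,.228),("near",319,226,.228)):
    q=ray(w,u,v,z);e=q[:2]-o;print(n,q.round(4),"stand",(e@d).round(4),(e@yv).round(4))
```

```text
blockc [0.4902 0.2124 0.228 ] stand 0.0858 -0.0003
mouth [0.4935 0.2395 0.225 ] stand 0.0585 -0.0
cap [0.4856 0.164  0.243 ] stand 0.1344 0.0004
L [0.4761 0.2141 0.228 ] stand 0.0856 -0.0145
R [0.5043 0.2107 0.228 ] stand 0.0859 0.0139
far [0.4922 0.2291 0.228 ] stand 0.0689 -0.0001
near [0.4881 0.195  0.228 ] stand 0.1032 -0.0005
```

View pics/w8c.png

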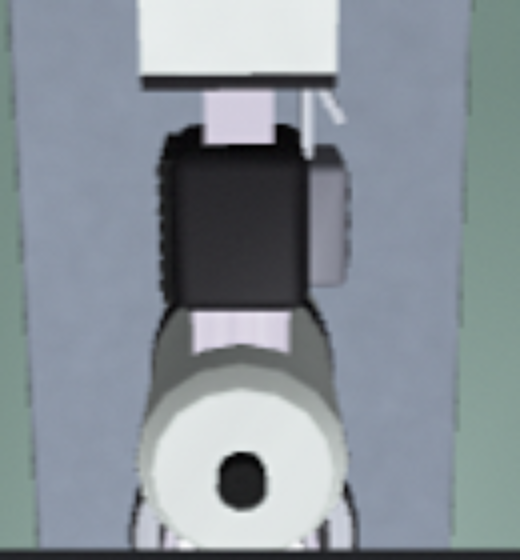

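```bash
python3 -m creep '[{"linear":[0.2,0,1.5],"delta_rot":[0,0,-0.6],"grip":8.6},{"linear":[0.2,0,3.5],"delta_rot":[0,0,-0.6],"grip":8.6},{"linear":[0.2,0,5],"delta_rot":[0,0,-0.6],"grip":8.6},{"linear":[0.2,0,5],"delta_rot":[0,0,-0.6],"grip":8.6},{"linear":[0.2,0,5],"delta_rot":[0,0,-0.6],"grip":8.6},{"linear":[0.2,0,5],"delta_rot":[0,0,-0.6],"grip":8.6}]'; python3 plan.py 0.49 0.209 0.196 83.7
```

```text
time_s: 14.75
tool_pos: [0.4905, 0.2081, 0.2513]
orientation: [0.0, 0.744, 0.668, 0.0]
wrist_force: [-0.0, -0.4, 0.2]
finger_gap: 0.086
t 14.75 pos [0.4905 0.2081 0.2513] q6 0.38 gap 0.086 F [-0.  -0.4  0.2]
yaw now 83.7873704899435
linear cm [ 0.08 -0.06  5.53] rot [ 0.05 -0.03  0.09]
```

```bash
python3 -m creep '[{"linear":[0.05,0,1.5],"delta_rot":[0,0,0],"grip":8.6},{"linear":[0.05,0,3.5],"delta_rot":[0,0,0],"grip":8.6},{"linear":[0.05,0,5],"delta_rot":[0,0,0],"grip":8.6},{"linear":[0.05,0,5.5],"delta_rot":[0,0,0],"grip":8.6},{"linear":[0.05,0,5.5],"delta_rot":[0,0,0],"grip":8.6},{"linear":[0.05,0,5.5],"delta_rot":[0,0,0],"grip":8.6},{"linear":[0.05,0,5.5],"delta_rot":[0,0,0],"grip":8.6}]'; python3 plan.py 0.49 0.209 0.196 83.7
```

```text
time_s: 15.33
tool_pos: [0.4911, 0.2088, 0.1969]
orientation: [0.0, 0.744, 0.668, 0.001]
wrist_force: [-0.1, -0.2, 0.1]
finger_gap: 0.0859
t 15.3333 pos [0.4911 0.2088 0.1969] q6 0.38 gap 0.0859 F [-0.1 -0.2  0.1]
yaw now 83.8123349943722
linear cm [ 0.01 -0.11  0.09] rot [ 0.13 -0.06  0.11]
```

```bash
python3 -m creep '[{"linear":[0,-0.1,0],"delta_rot":[0,0,0],"grip":5},{"linear":[0,-0.1,0],"delta_rot":[0,0,0],"grip":4.2},{"linear":[0,-0.1,0],"delta_rot":[0,0,0],"grip":2.8},{"linear":[0,-0.1,0],"delta_rot":[0,0,0],"grip":2.8},{"linear":[0,-0.1,0],"delta_rot":[0,0,0],"grip":2.8},{"linear":[0,-0.1,0],"delta_rot":[0,0,0],"grip":2.8},{"linear":[0,-0.1,0],"delta_rot":[0,0,0],"grip":2.8},{"linear":[0,-0.1,0],"delta_rot":[0,0,0],"grip":2.8}]'; python3 plan.py 0.4757 0.0798 0.196 83.7
```

```text
time_s: 16.0
tool_pos: [0.4898, 0.2085, 0.1956]
orientation: [0.001, 0.744, 0.668, 0.001]
wrist_force: [4.1, -0.2, -2.4]
finger_gap: 0.0359
t 16.0 pos [0.4898 0.2085 0.1956] q6 0.38 gap 0.0359 F [ 4.1 -0.2 -2.4]
yaw now 83.81994866894851
linear cm [-12.95  -0.02  -0.05] rot [ 0.09 -0.01  0.12]
```

```bash
python3 -m creep '[{"linear":[0,0,0],"delta_rot":[0,0,0],"grip":2.5},{"linear":[0,0,0],"delta_rot":[0,0,0],"grip":2.5},{"linear":[0,0,0],"delta_rot":[0,0,0],"grip":2.5},{"linear":[0,0,0],"delta_rot":[0,0,0],"grip":2.5}]'
python3 - <<'E'
from h import *
grab("wrist","w9")
E
python3 plan.py 0.4757 0.0798 0.196 83.7
```

```text
time_s: 16.33
tool_pos: [0.4899, 0.2085, 0.1956]
orientation: [0.0, 0.744, 0.668, 0.001]
wrist_force: [5.5, -0.7, -3.6]
finger_gap: 0.0315
t 16.3833 pos [0.4899 0.2085 0.1956] q6 0.38 gap 0.0314 F [ 5.9 -1.3 -3.6]
yaw now 83.80762359373117
linear cm [-12.95  -0.03  -0.05] rot [ 0.09 -0.02  0.11]
```

View pics/w9.png

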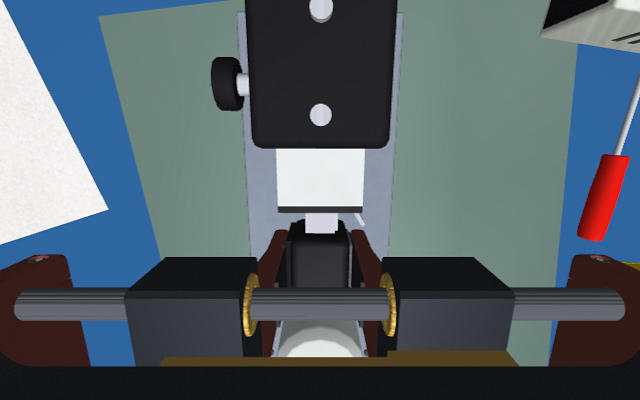

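The pads are closed to 31.4 mm, so the button is in. Now I'll draw the boom out.

```bash
python3 -m creep '[{"linear":[-0.5,0,0],"delta_rot":[0,0,0],"grip":2.5},{"linear":[-1.5,0,0],"delta_rot":[0,0,0],"grip":2.5},{"linear":[-3,0,0],"delta_rot":[0,0,0],"grip":2.5},{"linear":[-4.5,0,0],"delta_rot":[0,0,0],"grip":2.5},{"linear":[-6,0,0],"delta_rot":[0,0,0],"grip":2.5},{"linear":[-7.5,0,0],"delta_rot":[0,0,0],"grip":2.5},{"linear":[-9,0,0],"delta_rot":[0,0,0],"grip":2.5},{"linear":[-9.5,0,0],"delta_rot":[0,0,0],"grip":2.5}]'; python3 plan.py 0.4757 0.0793 0.1956 83.7
```

```text
time_s: 17.05
tool_pos: [0.4793, 0.1138, 0.1955]
orientation: [-0.0, 0.745, 0.667, 0.001]
wrist_force: [5.0, 3.9, -4.4]
finger_gap: 0.0315
t 17.05 pos [0.4793 0.1138 0.1955] q6 0.2 gap 0.0315 F [ 5.   3.9 -4.4]
yaw now 83.7438122279418
linear cm [-3.47  0.02 -0.01] rot [ 0.06 -0.11  0.04]
```

```bash
python3 -m creep '[{"linear":[-1,0,0],"delta_rot":[0,0,0],"grip":2.5},{"linear":[-2,0,0],"delta_rot":[0,0,0],"grip":2.5},{"linear":[-2.9,0,0],"delta_rot":[0,0,0],"grip":2.5},{"linear":[-3.3,0,0],"delta_rot":[0,0,0],"grip":2.5},{"linear":[-3.3,0,0],"delta_rot":[0,0,0],"grip":2.5},{"linear":[-3.3,0,0],"delta_rot":[0,0,0],"grip":2.5}]';  python3 - <<'E'
from h import *
w=grab("wrist","w10");grab("side","s10")
p=w["pixels"][60:260,240:400,::-1];cv2.imwrite("pics/w10c.png",cv2.resize(p,None,fx=3,fy=3))
E
python3 plan.py 0.4757 0.0793 0.1956 83.7
```

```text
time_s: 17.55
tool_pos: [0.4758, 0.0821, 0.1955]
orientation: [-0.0, 0.745, 0.668, 0.001]
wrist_force: [4.8, 3.7, -3.7]
finger_gap: 0.0313
t 17.65 pos [0.4758 0.0823 0.1955] q6 0.13 gap 0.0318 F [ 4.8  3.  -4.4]
yaw now 83.77721153959173
linear cm [-0.3   0.02 -0.01] rot [ 0.05 -0.14  0.08]
```

View pics/w10.png

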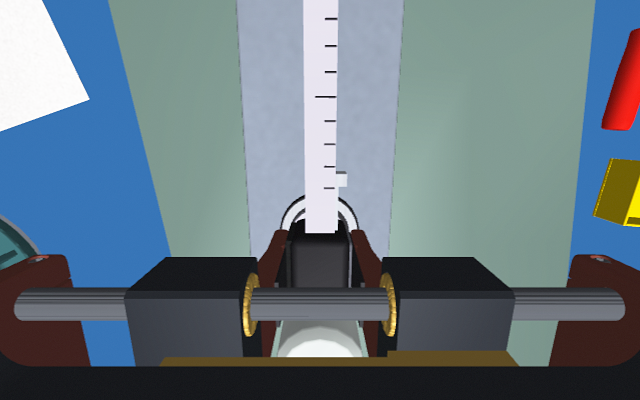

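View pics/w10c.png

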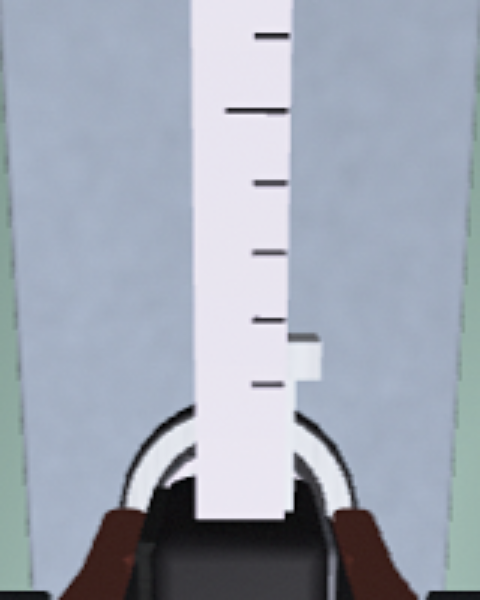

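The wrist view shows the scale but not the mouth. I've drawn 127 mm so far. I'll draw 3 mm more and check in the fixed views.

```bash
python3 -m creep '[{"linear":[-0.3,0,0],"delta_rot":[0,0,0],"grip":2.5},{"linear":[-0.3,0,0],"delta_rot":[0,0,0],"grip":2.5},{"linear":[-0.3,0,0],"delta_rot":[0,0,0],"grip":2.5},{"linear":[-0.3,0,0],"delta_rot":[0,0,0],"grip":2.5}]';  python3 - <<'E'
from h import *
w=grab("wrist","w11");s=grab("side","s11");t=grab("top","t11")
a=cv2.resize(s["pixels"][225:285,280:350,::-1],None,fx=5,fy=5,interpolation=cv2.INTER_CUBIC)
b=cv2.resize(t["pixels"][205:265,190:270,::-1],None,fx=5,fy=5,interpolation=cv2.INTER_CUBIC)
cv2.imwrite("pics/m11.png",np.hstack([a,b]))
E
python3 plan.py 0.4757 0.0793 0.1956 83.7
```

```text
time_s: 17.98
tool_pos: [0.4755, 0.0795, 0.1955]
orientation: [-0.0, 0.744, 0.668, 0.001]
wrist_force: [3.7, 3.9, -3.4]
finger_gap: 0.0318
t 18.1333 pos [0.4755 0.0795 0.1955] q6 0.13 gap 0.0319 F [ 4.1  3.8 -4.1]
yaw now 83.79064160460025
linear cm [-0.02  0.02 -0.01] rot [ 0.05 -0.14  0.09]
```

View pics/m11.png

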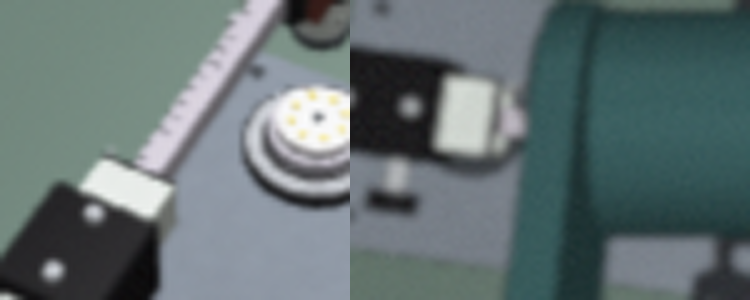

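View pics/s11.png

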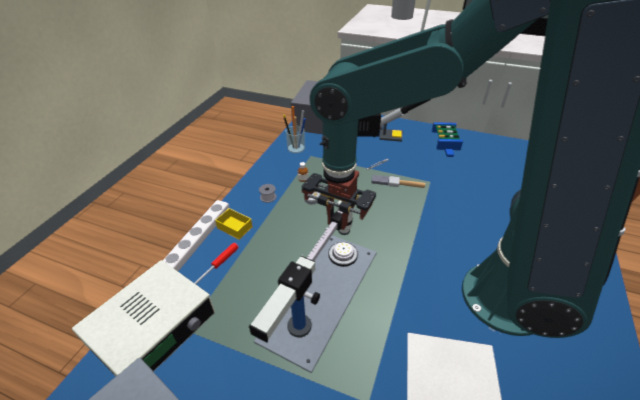

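The side crop shows the bar entering the mouth at about (155,170) in the crop, with no full-width line outside the reading edge. The stack looks intact. I'll check for slip in the grip, and where the line would fall.

Run:
```python
from h import *
a=cv2.cvtColor(load("w9")["pixels"],6);b=cv2.cvtColor(load("w11")["pixels"],6)
tpl=a[232:285,290:350]
r=cv2.matchTemplate(b[222:287,275:365],tpl,cv2.TM_CCOEFF_NORMED);_,m,_,l=cv2.minMaxLoc(r);print("shift px",l[0]-15,l[1]-10,m)
w=load("w11");s=load("side0")
# scale marks rows on bar right portion in wrist
g=b[:235,328:334].mean(1);k=[i for i in range(1,234) if g[i]<g[i-1] and g[i]<=g[i+1] and g[i]<190];print("rows",k)
d=np.array([np.cos(np.radians(-96.3)),np.sin(np.radians(-96.3))]);o=np.array([.4707,.0332])-.266*d
for v in k: print(v,((ray(w,331,v,.217)[:2]-o)@d*1000).round(1))
big=cv2.resize(load("s11")["pixels"][240:275,292:330,::-1],None,fx=16,fy=16,interpolation=cv2.INTER_CUBIC);cv2.imwrite("pics/s11z.png",big)
```

```text
shift px 0 0 0.9792255163192749
rows [18, 45, 71, 96, 121, 144, 166, 188]
18 109.3
45 119.3
71 129.4
96 139.5
121 150.0
144 160.0
166 169.9
188 180.2
```

View pics/s11z.png

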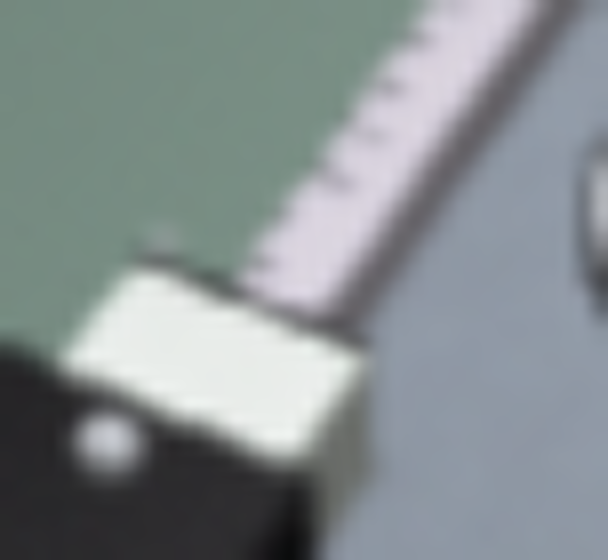

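There's no slip (0 px shift). The 10 mm marks project to stand x = 110, 120, … 180 mm, which puts the full-width line at 60 mm, level with the mouth. One last check of stillness and the stack before handing in.

```bash
python3 -m creep '[{"linear":[0,0,0],"delta_rot":[0,0,0],"grip":2.5},{"linear":[0,0,0],"delta_rot":[0,0,0],"grip":2.5}]'
python3 - <<'E'
from h import *
from workcell import job_done,read_state
s=load("s11")
c,st=blob(s,(343,250),lambda p:p.min(2)>185,12);print("led side",c,st,"expect",proj(s,[.4698,.0333,.053]))
r=read_state();print(r["tool_pos"],np.abs(r["joint_vel"]).max(),r["finger_gap"],r["wrist_force"])
print(job_done())
E
```

```text
time_s: 18.3
tool_pos: [0.4755, 0.0795, 0.1955]
orientation: [-0.0, 0.744, 0.668, 0.001]
wrist_force: [4.9, 4.9, -4.4]
finger_gap: 0.0316
led side [343.35858586 248.22727273] [332 242  24  14 198] expect (np.float64(343.17806102013714), np.float64(248.2409910851557))
[0.47548198 0.0794957  0.19553377] 0.0016244228220260097 0.0316253118506953 [ 4.91960018  4.90726763 -4.43864147]
the job is handed in; nothing more can be done
None
```

I laid the spreader on the stage and the LED disc on top of it. I then squeezed the lock button, drew the boom out to its full-width line, and handed in at 18.3 s while still holding it. No verdict was reported.

**Stack:**
- In the wrist view after placing, the spreader was about 1 mm from the stage centre.
- The LED disc was within about 1.5 mm of both the spreader and the stage centre.
- The last side view, with the boom out, showed the LED disc within about half a pixel of where I laid it.
- I judged flatness only by eye. My depth-plane check of the spreader's tilt gave an unusable result, and I did not repeat it.

**Boom:**
- The tool travelled 129.8 mm, with no visible slip in the grip.
- The scale marks put the full-width line level with the mouth to within about 0.5 mm. This is inferred from the 10 mm marks, because the line itself blends into the reading edge in the side view.

**Hold:**
- The fingers were at 31.6 mm, which matches the button fully in.
- The arm was still, and the wrist force had a component of about 5 N along the boom, about what its spring pulls.

**Bystanders:** I steered clear of the other things and none looked moved, but I did not measure their positions at the end.

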